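# Find the 18 mm setting block by pinching and seat it in the comparator

### The job

Of the steel blocks standing in the black rack, one is 18 mm thick and the two others look the same but are 3 mm thinner and 3 mm thicker: pinch them to find the 18 mm one. Stand it upright on the comparator's plate in the mouth between the anvils, slide it in along the fixed anvil until it is fully home against the end stop with its seat pin pushed in, and let go. Never force the thicker block (or the round pin) between the anvils nor push the thinner one home, feel for the end stop gently (never press it harder than 20 N), and do not knock over the amber vial.

Things in the scene. Friction and masses are not known exactly. Their poses are not given: they have to be found in the camera images.
- rack: Black specimen rack, fixed: slab 230 (x) x 90 (y) x 18 mm with four pockets in a row along its x, 56 mm apart, each about 53 mm long (x), 27 mm wide (y), 14 mm deep (floor 4 mm above the table). Thin fins on its shoulders reach 24 mm above the table. Origin: centre of its underside
- pocket0 (a point): Centre of the floor of the first pocket (lowest rack x); axes: x along the row, y across, z up. Three of the four pockets, any three, hold one upright plain steel block each: 30 mm along x, 60 mm tall, 0.15 to 0.4 kg, thickness 15, 18 or 21 mm across y. They look alike; which stands where is not known
- pocket1 (a point): The same for the second pocket. In its pocket a block stands up to 10 mm from the pocket centre along x, up to 1.5 mm off it along y, skewed by up to 0.03 rad; where exactly is not measured
- pocket2 (a point): The same for the third pocket. One of the four pockets, any of them, holds a round steel pin instead, 24 mm across and 55 mm tall, which is not wanted
- pocket3 (a point): The same for the fourth pocket (highest rack x)
- comparator: Bench comparator, fixed, on an iron plate 240 (x) x 170 (y) mm, top 40 mm above the table. Origin: centre of its underside, z up. A channel runs along +x between the fixed anvil, a steel rail with its face in the plane y = 0 (rail y -20 to 0, x -90 to 75 mm), and the spring anvil (y > 0). It ends at the stop, a steel block with its face at x = 75 mm. Anvils and stop stand 22 mm above the plate
- stop: The comparator's end stop: steel block 20 (x) x 50 (y) x 22 mm, rigidly fixed on the plate; a block is home when its end face lies flat against the stop's -x face. Origin: centre of its underside (x 85, y 5, z 40 mm in the comparator's frame)
- mouth (a point): On the plate top in the mouth of the channel (x -52, y 11.5, z 40 mm in the comparator's frame; axes as the comparator's): room to stand a block here beside the fixed anvil, clear of the spring anvil. A loose ring gauge, 34 mm across, 14 mm high, stands on the plate at about x -90, y 50 mm
- home (a point): On the plate top: where the middle of the foot of an 18 mm block is when home (x 60, y 9, z 40 mm in the comparator's frame); axes as the comparator's. A housing at y 47 to 77, x 5 to 75 mm carries a flat round dial, up to 29 mm above the plate
- spring_anvil (a joint): Opening of the spring anvil along comparator +y, m. At 0 its face (x 10 to 70 mm) is 13 mm from the fixed one; an 18 mm block opens it to 0.005, 15 mm to 0.002, 21 mm to 0.008. A slanted lead-in widens to 33 mm at x = -20 mm, so a block slid in wedges it open. Spring 1.5 N plus 0.3 N per mm; sliding a block in takes about 3 to 8 N
- seat_pin (a joint): How far the brass seat pin in the stop (8 mm across, 8 mm above the plate, y = 7 mm) is pushed in along +x, m. It stands out 4 mm at 0; a block fully home against the stop pushes it to 0.004. Light spring, about 1.4 N when in
- vial: Small amber glass vial with a black cap, 26 mm across, 48 mm high, standing on the table near the robot-side end of the rack. Origin at the middle of its foot

How it is judged:
By the outcome, as a careful person would: the job done as asked, in the order asked, and still so for the second after the job is handed in, with the robot touching nothing.
It also fails if it takes over 61 s, if anything falls off the work surface, if the arm or the gripper's body presses on something with over 40 N, if the wrist force passes 120 N, or if a joint passes its speed limit or range.

### The arm

A 7-joint arm with a two-finger parallel gripper is mounted at the origin on the work surface. World frame = base frame: x ahead of the robot, y to its left, z up, the work surface at z = 0. Lengths are in m, angles in rad, forces in N, time in s.
With the tool pointing down it reaches from about 0.35 to 0.9 m from the base axis. Payload 19.9 kg.
Tool frame: the origin (TCP) lies midway between the tips of the shut fingers; the grasp point (between the pads) lies manip.hold_point_z behind it (manip.hold_point_z is the distance from the TCP to the grasp point, in m); z points along the fingers, y is the line along which they close (so a half turn about z gives the same grasp; the last joint's range is limited). The gripper opens to 85 mm and grips with 20 to 120 N. Pads are 22 mm wide; open, the fingers measure 114 mm over their backs; the gripper's body (76 mm by 85 mm) begins 54 mm behind the grasp point. The pads swing forward as they close: fully open they stand 13 mm farther back than shut.
Start: joints at [1.194, 0.417, -0.01, 1.614, 0.005, 1.111, -0.053], TCP at [0.205, -0.59, 0.231] pointing down, gripper open.
Joint ranges: [-2.81, 2.81], [-0.39, 2.02], [-1.27, 1.25], [0.06, 2.57], [-1.19, 4.33], [0.19, 2], [-2.82, 2.82]. Speed limits (rad/s): [1.89, 1.89, 2.39, 2.39, 3.01, 3.01, 3.01].

### API

Orientations are given as [roll, pitch, yaw] about the fixed x, y, z axes, in that order (R = Rz(yaw) Ry(pitch) Rx(roll)).
In Python, from cell import manip, imaging, ticket, observe gives the robot as it stands (manip), with the cameras (imaging), the readings as plain functions and the job (ticket).
- The arm moves only by the shell command python3 drive.py 'ROWS'. ROWS is rows parted by semicolons, their numbers by spaces, 1 to 5 of them, each of 5 numbers: dx, dy, dz in m, then a turn about the tool's z in rad, then the opening from 0.0 (shut) to 1.0 (fully open); each row is the pose to reach, as a shift and turn from the pose commanded when the command began, along the tool's axes at that moment; what a row does not reach only later rows make up. A row lasts 1/12 s, in which the tool goes at most 0.0417 m and 0.125 rad, less where a joint would pass 70% of its speed; a pose out of reach is approached as far as the arm can. The fingers move at their own pace and stop on an object; the grip force is fixed at half the most. Time passes only in rows, so rows that do not move let the fingers close. It prints the time, the measured TCP pose, the force, the opening and the grip force at its end.
- observe(): the state, without advancing time (a new reading comes with each control period).
- imaging.snapshot(name): name is "scene" or "side" or "wrist"; returns a dict with "pixels" (384x512x3 uint8, red, green, blue), "depth" (384x512 float32, m along the optical axis (not along the pixel's ray), 0 where there is no reading), "vertical_fov" (degrees; the focal length in pixels is half the picture's height over the tangent of half this angle, whatever the lens; pixels are square), "cx", "cy" (the principal point, pixels), "world_from_camera" (4x4, takes a point from camera to world coordinates); the wrist camera has in their place "hand_eye" (4x4, takes a point from camera to tool coordinates, whose origin is the TCP and whose axes are the flange's). Camera axes: x right, y down, z forward; pixel columns grow to the right and rows downward; lengths in m; the calibration is good to about 2 mm. A picture is of the moment at which its call begins: read the wrist's pose just before it.
- ticket.finish_job(): hands the job in; it is judged then, once.
The state is a dict: "time": time; "qpos": joint angles; "dq": joint speeds; "joint_torque": joint torques, N m; "tcp_pos": TCP position; "tcp_rot": TCP orientation; "force": force on the tool from outside, world axes, zero at the start; "moment": the same for the moment, N m; "width": opening from 0.0 (shut) to 1.0 (fully open); "grip_force": force on a finger pad.
Only numpy, scipy, OpenCV 4.12 (cv2) and the standard library are available. Lean on these libraries where they do the work, as an engineer would, in place of code of your own. Each camera call takes 0.05 s, during which the arm holds its last target. There are 200 camera calls.

## Working session

There is one attempt and no reset: what is moved stays moved. The work goes in short steps, Python scripts to look and compute and a shell command to move; the robot and the scene stay as the last step left them, time stands still between calls to the robot, and variables do not carry over. Pictures are saved under pics/ and viewed, at most 10 in all, crops included, and the job is handed in when it is done.

```bash
ls; mkdir -p pics; python3 - <<'E'
from cell import manip, imaging, ticket, observe
import cv2,numpy as np
np.set_printoptions(precision=4,suppress=True)
print(observe(), manip.hold_point_z)
ims=[]
for n in("scene","side"):
    s=imaging.snapshot(n); np.savez(f"{n}.npz",**s); print(n,s["vertical_fov"],s["cx"],s["cy"],s["world_from_camera"])
    cv2.imwrite(f"pics/{n}0.png",s["pixels"][...,::-1])
s=imaging.snapshot("wrist");np.savez("wrist.npz",**s);print(s["hand_eye"],s["vertical_fov"]);cv2.imwrite("pics/wrist0.png",s["pixels"][...,::-1])
E
```

```text
cell.py
drive.py
pics
{'time': 0.0, 'qpos': array([ 1.1945,  0.418 , -0.0103,  1.6142,  0.0047,  1.1107, -0.053 ]), 'dq': array([ 0.0006, -0.0008,  0.0003,  0.0019, -0.0006, -0.0002,  0.0001]), 'joint_torque': array([ -0.0015, -86.4433,   0.6783, -43.4893,   0.0191,   0.0075,
        -0.    ]), 'tcp_pos': array([ 0.2053, -0.59  ,  0.2307]), 'tcp_rot': array([-3.1404,  0.0001,  0.3348]), 'force': array([0.5764, 0.5434, 0.3846]), 'moment': array([-0.0571,  0.0029,  0.0093]), 'grip_force': 0.0, 'width': 0.9990646459012188} 0.0187
scene 50.97239859311566 249.82874456272825 192.18803227687079 [[ 0.8627  0.4253 -0.2736  0.7184]
 [ 0.5057 -0.7155  0.4821 -0.3454]
 [ 0.0093 -0.5543 -0.8323  0.6511]
 [ 0.      0.      0.      1.    ]]
side 53.251533353777475 256.6377787116639 191.76489579847353 [[-0.9724 -0.1132  0.204   0.3689]
 [-0.233   0.5144 -0.8253  0.6381]
 [-0.0115 -0.8501 -0.5266  0.4605]
 [ 0.      0.      0.      1.    ]]
[[ 0.0002 -0.9581 -0.2863  0.0732]
 [ 1.      0.0001  0.0006 -0.0006]
 [-0.0005 -0.2863  0.9581 -0.142 ]
 [ 0.      0.      0.      1.    ]] 69.34948529608752
```

View pics/scene0.png

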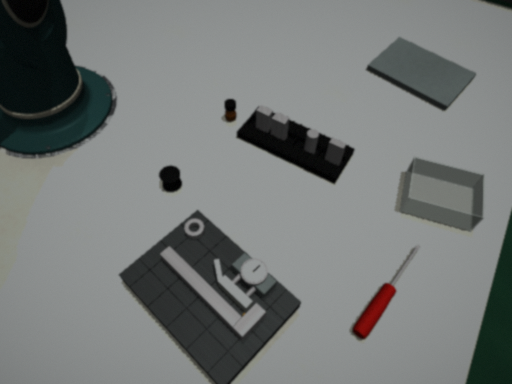

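View pics/side0.png

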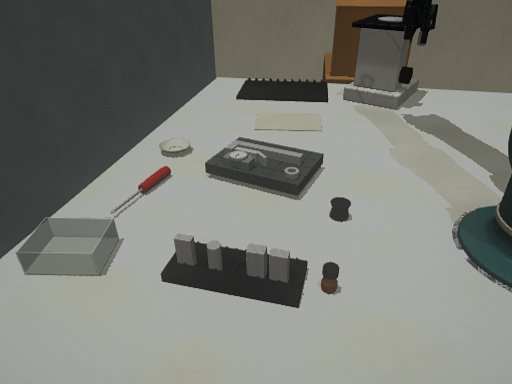

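Scene view: the rack runs from (240,130) to (350,160), with blocks at (263,118), (281,127) and (338,150), the pin at (312,141) and an empty pocket between. The vial is at (230,110). The comparator is at (210,295), with its mouth at about (165,250) and the stop at (250,322). The side view agrees: vial at (330,278), pin at (214,255).

```bash
cat > h.py <<'E'
import numpy as np,cv2
np.set_printoptions(precision=4,suppress=True)
def f(s): return 192/np.tan(np.radians(float(s["vertical_fov"]))/2)
def rays(s,uv,T=None):
    T=s["world_from_camera"] if T is None else T
    uv=np.atleast_2d(uv).astype(float)
    d=np.c_[(uv[:,0]-s["cx"])/f(s),(uv[:,1]-s["cy"])/f(s),np.ones(len(uv))]
    return T[:3,3],d@T[:3,:3].T
def onplane(s,uv,z,T=None):
    o,d=rays(s,uv,T); return o+d*((z-o[2])/d[:,2])[:,None]
def cloud(s,T=None):
    v,u=np.mgrid[:384,:512]; o,d=rays(s,np.c_[u.ravel(),v.ravel()],T)
    return (o+d*s["depth"].reshape(-1,1)).reshape(384,512,3)
E
python3 - <<'E'
from h import *
for n in("scene","side"):
    s=dict(np.load(n+".npz")); P=cloud(s); g=s["pixels"].astype(int); z=P[...,2]; ok=s["depth"]>0
    X,Y=P[...,0],P[...,1]
    print(n,"table z",np.median(z[ok&(abs(z)<.03)]))
    # plate
    def comps(m,lab,plane=None,amin=20):
        k,L,st,c=cv2.connectedComponentsWithStats(m.astype(np.uint8))
        for i in range(1,k):
            if st[i,4]<amin: continue
            ys,xs=np.where(L==i); q=P[ys,xs]
            w=onplane(s,np.c_[xs,ys],plane if plane is not None else np.median(q[:,2]))
            r=cv2.minAreaRect((w[:,:2]*1000).astype(np.float32))
            print(lab,st[i,4],"pix",c[i].round(0),"z %.4f"%np.median(q[:,2]),"mean",q.mean(0),"rect mm",np.round(r[0],1),np.round(r[1],1),round(r[2],2))
    comps(ok&(z>.033)&(z<.046)&(X<.9),"plate",.04,400)
    comps(ok&(z>.056)&(z<.08)&(X<.9)&(abs(X)<.9)&(g.max(2)>60),"tall",None,15)
    comps(ok&(z>.012)&(z<.028)&(X>.2)&(g.max(2)<70),"rack",.018,300)
    comps((g[...,0]-g[...,2]>40)&(g[...,0]<200)&(z<.1),"amber",None,8)
E
```

```text
scene table z -0.0006609277975251904
plate 417 pix [ 52. 114.] z 0.0395 mean [ 0.0635 -0.0315  0.0394] rect mm [ 51.7 -23.2] [166.7  80.2] 64.29
plate 430 pix [457. 177.] z 0.0398 mean [0.8337 0.2372 0.0397] rect mm [823.4 207.6] [125.7  92.1] 10.52
plate 413 pix [437. 205.] z 0.0397 mean [0.8203 0.1571 0.0396] rect mm [806.4 162.3] [ 84.  161.8] 66.09
plate 11898 pix [204. 300.] z 0.0392 mean [ 0.555  -0.1969  0.0392] rect mm [ 552.3 -181.6] [169.7 240.1] 76.47
tall 140 pix [69. 95.] z 0.0628 mean [0.079  0.0132 0.0626] rect mm [70.8 25.3] [ 30.6 129.3] 20.52
tall 102 pix [264. 110.] z 0.0629 mean [0.4493 0.1825 0.0629] rect mm [449.2 182.5] [17.7 31.1] 85.78
tall 49 pix [ 22. 114.] z 0.0631 mean [ 0.0386 -0.0759  0.063 ] rect mm [ 39.6 -75.8] [43.7  7.2] 22.5
tall 121 pix [280. 118.] z 0.0632 mean [0.4871 0.1803 0.0632] rect mm [487.2 180.2] [31.  21.1] 1.32
tall 84 pix [312. 134.] z 0.0584 mean [0.559  0.1794 0.0584] rect mm [558.9 179.5] [21.4 21.9] 63.09
tall 97 pix [337. 143.] z 0.0631 mean [0.6119 0.1785 0.0631] rect mm [611.8 178.5] [15.1 30.1] 89.62
tall 1887 pix [213. 295.]
[... 2297 characters left out ...]
63  0.0203] rect mm [ 523.3 -122.1] [294.7 157.9] 21.76
rack 3302 pix [237. 274.] z 0.0175 mean [0.5139 0.1992 0.0179] rect mm [519.6 186.1] [ 95.4 228. ] 88.08
amber 8 pix [350.  40.] z 0.0907 mean [ 0.3918 -1.4318  0.0912] rect mm [  391.2 -1435. ] [ 9.8 78.4] 1.91
amber 109 pix [354.  51.] z 0.0460 mean [ 0.3635 -1.4345  0.0409] rect mm [  365.5 -1403.4] [669.   25.4] 89.59
amber 272 pix [333.  69.] z -0.0838 mean [ 0.4718 -1.5592 -0.0802] rect mm [  449.8 -1675. ] [148.6 648.9] 5.53
amber 268 pix [154. 177.] z 0.0221 mean [ 0.7871 -0.0618  0.0215] rect mm [786.  -61.2] [114.3  29.7] 80.52
amber 14 pix [327. 284.] z 0.0183 mean [0.367  0.1902 0.0185] rect mm [367.6 190.1] [ 4.1 14.7] 76.7
```

View pics/wrist0.png

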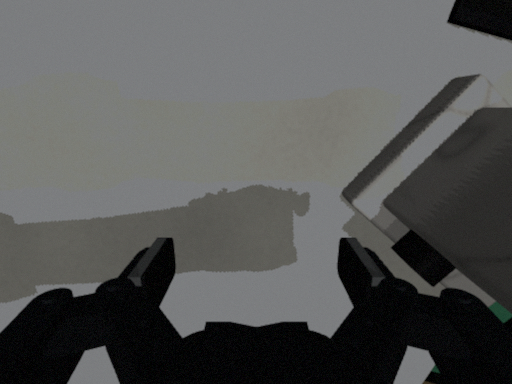

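Measurements fit the given sizes: plate 240x170, yaw about -0.234, origin about (0.552,-0.1813). In the scene view the three blocks measure roughly 18, 21 and 15 mm. The wrist view shows only the fingers and table. Next I move over the comparator for a wrist look.

```bash
cat >> h.py <<'E'
from scipy.spatial.transform import Rotation as Ro
def to(x,y,z,yaw):
    from cell import manip, imaging, ticket, observe
    o=observe(); R=Ro.from_euler("xyz",o["tcp_rot"]).as_matrix()
    t=-(yaw-o["tcp_rot"][2]); t=(t+np.pi)%(2*np.pi)-np.pi
    print("t%.2f"%o["time"],"tcp",o["tcp_pos"],o["tcp_rot"],"-> shift",R.T@(np.array([x,y,z])-o["tcp_pos"]),"turn %.4f"%t)
def wrist(name):
    from cell import manip, imaging, ticket, observe
    o=observe(); s=imaging.snapshot("wrist"); T=np.eye(4); T[:3,:3]=Ro.from_euler("xyz",o["tcp_rot"]).as_matrix(); T[:3,3]=o["tcp_pos"]
    s["T"]=T@s["hand_eye"]; cv2.imwrite(f"pics/{name}.png",s["pixels"][...,::-1]); np.savez(name+".npz",**s); return s
E
R='0.178 -0.106 0 0 1'
python3 drive.py '0.035 -0.021 0 0 1;0.071 -0.042 0 0 1;0.107 -0.063 0 0 1;0.142 -0.084 0 0 1;0.178 -0.106 0 0 1'
python3 drive.py '0.035 -0.021 0 0.11 1;0.071 -0.042 0 0.22 1;0.107 -0.063 0 0.33 1;0.142 -0.084 0 0.44 1;0.178 -0.106 0 0.55 1'
python3 -c "
from h import *
to(.57,-.2,.23,-.234)"
```

```text
time: 0.57
tcp_pos: [0.3391, -0.4304, 0.2312]
tcp_rot: [-3.141, 0.0, 0.335]
force: [0.6, -0.5, -0.7]
width: 1.003
grip_force: 0.0
time: 0.98
tcp_pos: [0.4585, -0.2892, 0.2312]
tcp_rot: [-3.142, 0.0, -0.201]
force: [0.1, -0.0, -0.7]
width: 1.001
grip_force: 0.0
t0.98 tcp [ 0.4585 -0.2892  0.2312] [-3.1415  0.0002 -0.2013] -> shift [ 0.0914 -0.1097  0.0012] turn 0.0327
```

```bash
python3 drive.py '0.026 -0.03 0 0.015 1;0.052 -0.06 0 0.02 1;0.08 -0.09 0 0.02 1;0.08 -0.09 0 0.02 1;0.08 -0.09 0 0.02 1'
python3 - <<'E'
from h import *
s=wrist("w1"); to(.449,.1825,.23,-.025)
P=cloud(s,s["T"]); z=P[...,2]; g=s["pixels"].astype(int); ok=s["depth"]>0
print("plate z",np.median(z[ok&(z>.03)&(z<.05)]))
for zlo,zhi,pl in((.033,.046,.04),(.056,.066,.062)):
    m=ok&(z>zlo)&(z<zhi)
    k,L,st,c=cv2.connectedComponentsWithStats(m.astype(np.uint8))
    for i in range(1,k):
        if st[i,4]<300: continue
        ys,xs=np.where(L==i); w=onplane(s,np.c_[xs,ys],pl,s["T"]); r=cv2.minAreaRect((w[:,:2]*1000).astype(np.float32))
        print(zlo,st[i,4],c[i].round(),"z %.4f"%np.median(z[ys,xs]),np.round(r[0],1),np.round(r[1],1),round(r[2],2))
E
```

```text
time: 1.4
tcp_pos: [0.5549, -0.216, 0.2306]
tcp_rot: [-3.141, 0.001, -0.212]
force: [-0.7, -0.3, -1.1]
width: 1.002
grip_force: 0.0
t1.45 tcp [ 0.5537 -0.2176  0.2307] [-3.1415  0.001  -0.2147] -> shift [-0.1876 -0.3686  0.001 ] turn -0.1897
plate z 0.0392251812933917
0.033 18711 [237. 166.] z 0.0392 [ 550.3 -180.2] [169.3 239.4] 76.44
0.056 3227 [232. 162.] z 0.0612 [ 554.  -176.8] [ 49.4 184. ] 77.2
0.056 457 [172. 124.] z 0.0612 [ 617.6 -136. ] [34.3 40.1] 77.85
0.056 944 [208. 155.] z 0.0611 [ 579.6 -164.5] [22.4 91.9] 68.37
0.056 324 [175. 171.] z 0.0610 [ 580.6 -125.1] [31.2 20.9] 77.86
```

View pics/w1.png

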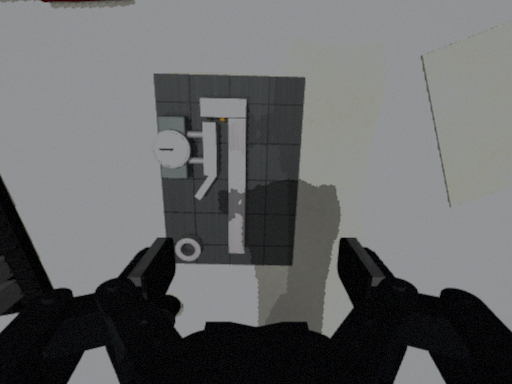

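The wrist view shows the rail at (237,185), stop at (222,108), brass seat pin at (222,120), lead-in at (205,187) and ring gauge at (187,250). It agrees with the scene camera to about 2 mm: origin about (0.5512,-0.1808), yaw about -0.235. Next is the rack.

```bash
python3 drive.py '-0.019 -0.037 0 -0.04 1;-0.038 -0.074 0 -0.08 1;-0.057 -0.111 0 -0.12 1;-0.076 -0.148 0 -0.16 1;-0.094 -0.184 0 -0.19 1'
python3 -c "
from h import *
to(.449,.1825,.2,-.025)"
```

```text
time: 1.87
tcp_pos: [0.4998, -0.0178, 0.2314]
tcp_rot: [3.141, -0.0, -0.026]
force: [0.5, -0.5, -0.6]
width: 1.0
grip_force: 0.0
t1.87 tcp [ 0.4998 -0.0178  0.2314] [ 3.1409 -0.0002 -0.0259] -> shift [-0.056  -0.199   0.0313] turn -0.0009
```

```bash
python3 drive.py '-0.01 -0.04 0.006 0 1;-0.02 -0.08 0.012 0 1;-0.03 -0.12 0.02 0 1;-0.04 -0.16 0.03 0 1;-0.04 -0.178 0.03 0 1'
python3 drive.py '0 0 0 0 1;0 0 0 0 1;0 0 0 0 1'
python3 - <<'E'
from h import *
s=wrist("w2"); to(.449,.1825,.2,-.025)
P=cloud(s,s["T"]); z=P[...,2]; ok=s["depth"]>0; g=s["pixels"].astype(int)
m=ok&(z>.055)&(z<.07)
k,L,st,c=cv2.connectedComponentsWithStats(m.astype(np.uint8))
for i in range(1,k):
    if st[i,4]<60: continue
    ys,xs=np.where(L==i); zz=np.median(z[ys,xs]); w=onplane(s,np.c_[xs,ys],.0635 if zz>.061 else .059,s["T"]); r=cv2.minAreaRect((w[:,:2]*1000).astype(np.float32))
    print(st[i,4],c[i].round(),"z %.4f"%zz,np.round(r[0],1),np.round(r[1],1),round(r[2],2))
E
```

```text
time: 2.28
tcp_pos: [0.4633, 0.1636, 0.2002]
tcp_rot: [3.142, 0.001, -0.024]
force: [-0.4, 0.3, -0.9]
width: 1.004
grip_force: 0.0
time: 2.53
tcp_pos: [0.4661, 0.1591, 0.2013]
tcp_rot: [3.141, -0.0, -0.028]
force: [0.8, -1.0, -0.6]
width: 1.002
grip_force: 0.0
t2.58 tcp [0.4662 0.159  0.2014] [ 3.141  -0.0001 -0.0284] -> shift [-0.0179 -0.023   0.0013] turn -0.0034
683 [229.  26.] z 0.0632 [608.5 180.2] [15.1 31.2] 87.29
487 [230.  89.] z 0.0582 [556.8 181.7] [22.2 22.7] 87.59
616 [234. 162.] z 0.0631 [485.2 181.9] [21.3 30.1] 88.4
482 [234. 197.] z 0.0631 [448.2 183.5] [17.2 31.4] 87.59
```

View pics/w2.png

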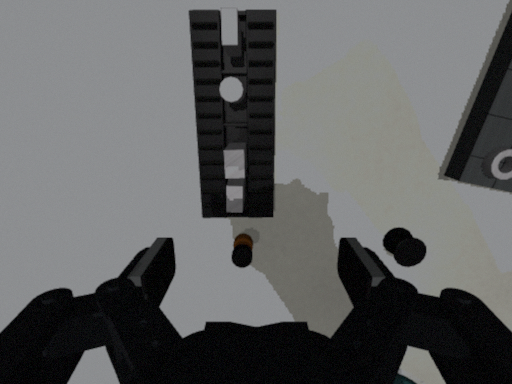

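Wrist view: blocks at (234,197), (234,162) and (229,26), the pin at (230,89), the vial at (242,250). The block nearest the robot measures about 17–18 mm at (0.4485,0.183); the others measure 21 and 15. I descend on it and pinch.

```bash
python3 drive.py '-0.0175 -0.024 0.02 0 1;-0.0175 -0.024 0.05 0 1;-0.0175 -0.024 0.085 0 1;-0.0175 -0.024 0.12 0 1;-0.0175 -0.024 0.145 0 1'
python3 drive.py '0 0 0.012 0 1;0 0 0.02 0 1;0 0 0.02 0 1;0 0 0.02 0 0.35;0 0 0.02 0 0.35'
python3 -c "
from h import *
to(.4485,.183,.036,-.028)"
```

```text
time: 3.0
tcp_pos: [0.4486, 0.1833, 0.054]
tcp_rot: [3.141, 0.001, -0.028]
force: [-0.4, 0.5, -0.6]
width: 0.998
grip_force: 0.0
time: 3.42
tcp_pos: [0.4499, 0.1853, 0.0377]
tcp_rot: [-3.141, -0.002, -0.026]
force: [-0.3, 0.1, 0.2]
width: 0.745
grip_force: 0.0
t3.42 tcp [0.4499 0.1853 0.0377] [-3.1409 -0.002  -0.0264] -> shift [-0.0014  0.0023  0.0017] turn 0.0016
```

```bash
python3 drive.py '0 0 0 0 0.35;0 0 0 0 0.35;0 0 0 0 0.35;0 0 0 0 0.1;0 0 0 0 0.1'
python3 drive.py '0 0 0 0 0.1;0 0 0 0 0.1;0 0 0 0 0.1;0 0 0 0 0.1;0 0 0 0 0.1'; python3 drive.py '0 0 0 0 0.1;0 0 0 0 0.1'
```

```text
time: 3.83
tcp_pos: [0.4493, 0.1852, 0.0366]
tcp_rot: [-3.141, -0.001, -0.026]
force: [-1.0, -1.3, 6.9]
width: 0.198
grip_force: 59.1
time: 4.25
tcp_pos: [0.4492, 0.1852, 0.0366]
tcp_rot: [-3.142, -0.0, -0.026]
force: [-0.9, -1.0, 7.5]
width: 0.202
grip_force: 59.2
time: 4.42
tcp_pos: [0.4492, 0.1852, 0.0366]
tcp_rot: [-3.142, -0.0, -0.026]
force: [-0.6, -0.9, 7.6]
width: 0.2
grip_force: 59.2
```

Width 0.200 is about 17 mm, which is ambiguous. I pinch the next block as a reference.

```bash
python3 drive.py '0 0 0 0 0.6;0 0 0 0 0.6;0 0 0 0 0.6;0 0 0 0 0.6;0 0 0 0 0.6'
python3 drive.py '0.018 0.003 0 0 0.6;0.037 0.003 0 0 0.6;0.037 0.003 0 0 0.1;0.037 0.003 0 0 0.1;0.037 0.003 0 0 0.1'
python3 drive.py '0 0 0 0 0.1;0 0 0 0 0.1;0 0 0 0 0.1;0 0 0 0 0.1;0 0 0 0 0.1';python3 drive.py '0 0 0 0 0.1;0 0 0 0 0.1'
```

```text
time: 4.83
tcp_pos: [0.4489, 0.1852, 0.0362]
tcp_rot: [-3.142, 0.0, -0.026]
force: [-0.3, 0.0, -0.8]
width: 0.603
grip_force: 0.0
time: 5.25
tcp_pos: [0.4855, 0.1812, 0.0362]
tcp_rot: [3.142, 0.0, -0.026]
force: [1.7, 0.2, -2.6]
width: 0.235
grip_force: 58.5
time: 5.67
tcp_pos: [0.4855, 0.1813, 0.0362]
tcp_rot: [3.141, 0.001, -0.026]
force: [-0.6, -0.1, -0.7]
width: 0.235
grip_force: 59.0
time: 5.83
tcp_pos: [0.4858, 0.1812, 0.0362]
tcp_rot: [-3.142, 0.0, -0.026]
force: [-1.4, -0.0, -2.1]
width: 0.233
grip_force: 58.8
```

```bash
python3 drive.py '0 0 0 0 0.6;0 0 0 0 0.6;0 0 0 0 0.6;0 0 0 0 0.6'
python3 drive.py '0.031 0 0 0 0.6;0.062 0 0 0 0.6;0.093 0 0 0 0.6;0.124 0 0 0 0.6;0.124 0 0 0 0.6'
python3 drive.py '0 0 0 0 0.1;0 0 0 0 0.1;0 0 0 0 0.1;0 0 0 0 0.1;0 0 0 0 0.1';python3 drive.py '0 0 0 0 0.1;0 0 0 0 0.1'
```

```text
time: 6.17
tcp_pos: [0.486, 0.1812, 0.0364]
tcp_rot: [-3.141, -0.0, -0.026]
force: [-1.0, -0.6, -0.3]
width: 0.6
grip_force: 0.0
time: 6.58
tcp_pos: [0.6149, 0.1767, 0.0364]
tcp_rot: [-3.141, -0.003, -0.029]
force: [0.2, -0.4, -0.2]
width: 0.603
grip_force: 0.0
time: 7.0
tcp_pos: [0.6093, 0.1781, 0.0363]
tcp_rot: [3.141, 0.0, -0.026]
force: [-0.2, -0.5, -2.1]
width: 0.163
grip_force: 58.4
time: 7.17
tcp_pos: [0.6097, 0.178, 0.0363]
tcp_rot: [3.142, 0.0, -0.026]
force: [-0.1, -0.2, 0.0]
width: 0.164
grip_force: 58.5
```

Pinch widths are 0.200, 0.234 and 0.164, so the block nearest the robot is the 18 mm one. I go back for it.

```bash
python3 drive.py '0 0 0 0 0.6;0 0 0 0 0.6;0 0 0 0 0.6;0 0 0 0 0.6'
python3 drive.py '-0.035 0 0 0 0.6;-0.07 0 0 0 0.6;-0.105 -0.001 0 0 0.6;-0.14 -0.002 0 0 0.6;-0.161 -0.003 0 0 0.6'
python3 drive.py '0 0 0 0 0.6;0 0 0 0 0.6;0 0 0.0 0 0.1;0 0 0 0 0.1;0 0 0 0 0.1';python3 drive.py '0 0 0 0 0.1;0 0 0 0 0.1;0 0 0 0 0.1'
python3 -c "
from h import *
to(.449,.185,.13,-.026)"
```

```text
time: 7.5
tcp_pos: [0.6099, 0.178, 0.0364]
tcp_rot: [-3.141, -0.0, -0.026]
force: [-0.5, -0.4, 0.4]
width: 0.602
grip_force: 0.0
time: 7.92
tcp_pos: [0.4457, 0.1851, 0.0362]
tcp_rot: [3.141, 0.001, -0.025]
force: [0.3, 0.3, -0.0]
width: 0.601
grip_force: 0.0
time: 8.33
tcp_pos: [0.4499, 0.1852, 0.0364]
tcp_rot: [-3.141, -0.0, -0.027]
force: [-1.2, -1.1, 14.2]
width: 0.202
grip_force: 58.4
time: 8.58
tcp_pos: [0.4497, 0.1852, 0.0364]
tcp_rot: [-3.141, -0.001, -0.027]
force: [2.4, -0.3, 4.3]
width: 0.199
grip_force: 58.8
t8.58 tcp [0.4497 0.1852 0.0364] [-3.1413 -0.0007 -0.0265] -> shift [-0.0007  0.0001 -0.0936] turn -0.0005
```

```bash
python3 drive.py '0 0 -0.01 0 0.1;0 0 -0.03 0 0.1;0 0 -0.06 0 0.1;0 0 -0.09 0 0.1;0 0 -0.114 0 0.1'
python3 drive.py '0.004 0.02 0 0 0.1;0.01 0.055 0 0.02 0.1;0.017 0.093 0 0.05 0.1;0.024 0.131 0 0.08 0.1;0.031 0.169 0 0.1 0.1'
python3 -c "
from h import *
to(.5033,-.1575,.15,-.235)"
```

```text
time: 9.0
tcp_pos: [0.4488, 0.1853, 0.1526]
tcp_rot: [-3.141, -0.0, -0.026]
force: [0.9, 0.5, -1.2]
width: 0.2
grip_force: 58.7
time: 9.42
tcp_pos: [0.4752, 0.0138, 0.1509]
tcp_rot: [-3.141, 0.0, -0.127]
force: [2.3, -0.0, -1.8]
width: 0.2
grip_force: 58.9
t9.42 tcp [0.4752 0.0138 0.1509] [-3.1414  0.0002 -0.1271] -> shift [0.0496 0.1663 0.0008] turn 0.1079
```

```bash
python3 drive.py '0.011 0.037 0 0.025 0.1;0.022 0.074 0 0.05 0.1;0.033 0.111 0 0.08 0.1;0.044 0.148 0 0.1 0.1;0.0496 0.168 0 0.108 0.1'
python3 drive.py '0 0 0 0 0.1;0 0 0 0 0.1;0 0 0 0 0.1;0 0 0 0 0.1'
python3 - <<'E'
from h import *
s=wrist("w3"); to(.5033,-.1575,.08,-.235)
P=cloud(s,s["T"]); z=P[...,2]; ok=s["depth"]>0
m=ok&(z>.056)&(z<.066)
k,L,st,c=cv2.connectedComponentsWithStats(m.astype(np.uint8))
for i in range(1,k):
    if st[i,4]<300: continue
    ys,xs=np.where(L==i); w=onplane(s,np.c_[xs,ys],.0615,s["T"]); r=cv2.minAreaRect((w[:,:2]*1000).astype(np.float32))
    print(st[i,4],c[i].round(),"z %.4f"%np.median(z[ys,xs]),np.round(r[0],1),np.round(r[1],1),round(r[2],2),cv2.boxPoints(r).round(1).tolist())
E
```

```text
time: 9.83
tcp_pos: [0.5033, -0.162, 0.1507]
tcp_rot: [3.141, 0.0, -0.239]
force: [-0.2, -0.4, -1.9]
width: 0.202
grip_force: 58.9
time: 10.17
tcp_pos: [0.5036, -0.1562, 0.1504]
tcp_rot: [-3.141, 0.0, -0.232]
force: [0.2, 0.7, -2.6]
width: 0.2
grip_force: 58.9
t10.22 tcp [ 0.5037 -0.1563  0.1505] [-3.1412  0.0002 -0.2323] -> shift [-0.0001  0.0013  0.0705] turn 0.0027
6915 [279.  94.] z 0.0613 [ 553.9 -175.9] [ 49.6 182.9] 76.5 [[459.20001220703125, -178.6999969482422], [637.0999755859375, -221.39999389648438], [648.7000122070312, -173.1999969482422], [470.79998779296875, -130.5]]
857 [193.  45.] z 0.0612 [ 627.7 -135.5] [30. 19.] 74.11 [[614.4000244140625, -147.3000030517578], [632.7000122070312, -152.5], [640.9000244140625, -123.69999694824219], [622.5999755859375, -118.5]]
1978 [245.  93.] z 0.0613 [ 579.2 -164.1] [22.2 91.2] 68.87 [[532.7000122070312, -158.0], [617.7999877929688, -190.89999389648438], [625.7999877929688, -170.10000610351562], [540.7000122070312, -137.1999969482422]]
741 [197. 118.] z 0.0611 [ 579.6 -124.2] [30.2 20.2] 76.71 [[566.2999877929688, -136.5], [585.9000244140625, -141.1999969482422], [592.9000244140625, -111.80000305175781], [573.2999877929688, -107.0999984741211]]
```

View pics/w3.png

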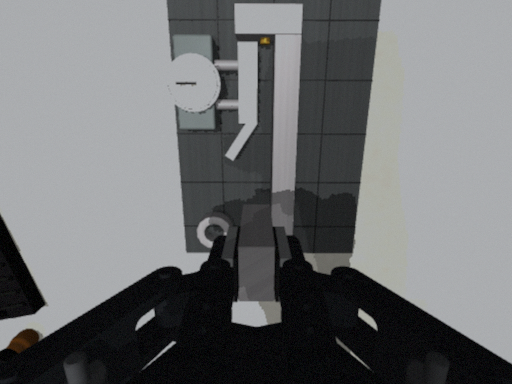

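Wrist view: the held block at (256,250) is aligned alongside the rail (273–297), the lead-in ahead at (240,140) and the ring at (213,232) is clear. Block y is about 12.6 mm in the comparator frame. Descending.

```bash
python3 drive.py '0 0 0.02 0.003 0.1;0 0 0.045 0.003 0.1;0 0 0.06 0.003 0.1;0 0 0.07 0.003 0.1;0 0 0.073 0.003 0.1'
python3 drive.py '0 0 0 0 0.1;0 0 0.001 0 0.1;0 0 0.002 0 0.1'
python3 drive.py '0 0 0.001 0 0.1;0 0 0.001 0 0.1'
```

```text
time: 10.63
tcp_pos: [0.5031, -0.1566, 0.076]
tcp_rot: [-3.141, 0.002, -0.236]
force: [-0.2, 0.2, -2.3]
width: 0.2
grip_force: 58.9
time: 10.88
tcp_pos: [0.5043, -0.1575, 0.0762]
tcp_rot: [3.142, -0.001, -0.237]
force: [-0.3, 0.2, -1.1]
width: 0.201
grip_force: 58.9
time: 11.05
tcp_pos: [0.5039, -0.1576, 0.0746]
tcp_rot: [3.142, -0.001, -0.237]
force: [0.5, 0.2, -1.9]
width: 0.198
grip_force: 58.9
```

```bash
python3 drive.py '0 0 0.001 0 0.1;0 0 0.001 0 0.1;0 0 0.001 0 0.1'
python3 drive.py '0 0 0.001 0 0.1;0 0 0.001 0 0.1;0 0 0.001 0 0.1'
python3 drive.py '0 0 0.0005 0 0.1;0 0 0.0005 0 0.1;0 0 0.0005 0 0.1'
```

```text
time: 11.3
tcp_pos: [0.5037, -0.1575, 0.0733]
tcp_rot: [-3.142, 0.0, -0.237]
force: [0.1, 0.0, -2.8]
width: 0.203
grip_force: 58.9
time: 11.55
tcp_pos: [0.5039, -0.1575, 0.0724]
tcp_rot: [-3.142, -0.0, -0.237]
force: [-0.0, 0.5, 1.6]
width: 0.201
grip_force: 59.4
time: 11.8
tcp_pos: [0.504, -0.1576, 0.0724]
tcp_rot: [3.141, -0.001, -0.237]
force: [-3.4, 1.1, 12.8]
width: 0.197
grip_force: 61.3
```

On the plate (contact at z 0.0724). I back off slightly, then feel for the fixed anvil with tool +y.

```bash
python3 drive.py '0 0 -0.0006 0 0.1;0 0.001 -0.0006 0 0.1;0 0.001 -0.0006 0 0.1'
python3 drive.py '0 0.0007 0 0 0.1;0 0.0007 0 0 0.1'
python3 drive.py '0 0.0005 0 0 0.1;0 0.0005 0 0 0.1'
```

```text
time: 12.05
tcp_pos: [0.5035, -0.1584, 0.0724]
tcp_rot: [-3.141, -0.0, -0.237]
force: [-0.8, 0.9, 3.6]
width: 0.201
grip_force: 59.7
time: 12.22
tcp_pos: [0.5035, -0.1591, 0.0724]
tcp_rot: [-3.141, -0.0, -0.237]
force: [0.5, 1.9, 2.2]
width: 0.195
grip_force: 59.7
time: 12.38
tcp_pos: [0.5033, -0.1596, 0.0724]
tcp_rot: [-3.141, -0.0, -0.237]
force: [0.5, 2.9, 2.4]
width: 0.2
grip_force: 59.6
```

```bash
python3 drive.py '0 0.0004 -0.0002 0 0.1;0 0.0004 -0.0002 0 0.1;0 0.0004 -0.0002 0 0.1'
python3 -c "
from cell import manip, imaging, ticket, observe;o=observe();print(o['force'],o['moment'])"
python3 drive.py '0 0.0004 0 0 0.1;0 0.0004 0 0 0.1;0 0.0004 0 0 0.1'
python3 -c "
from cell import manip, imaging, ticket, observe;o=observe();print(o['force'],o['moment'])"
```

```text
time: 12.63
tcp_pos: [0.5029, -0.1602, 0.0724]
tcp_rot: [3.141, 0.0, -0.237]
force: [-0.4, 0.3, -0.5]
width: 0.199
grip_force: 59.1
[-0.38817438  0.26246848 -0.46770174] [-0.04634865  0.05442396  0.00288679]
time: 12.88
tcp_pos: [0.5028, -0.1605, 0.0724]
tcp_rot: [3.142, 0.0, -0.237]
force: [-0.3, 0.3, -1.7]
width: 0.201
grip_force: 59.0
[-0.27226955  0.3161627  -1.66302587] [-0.02886595 -0.04419254 -0.00933538]
```

```bash
for i in 1; do python3 drive.py '0 0.0004 0 0 0.1;0 0.0004 0 0 0.1' | grep -E "tcp_pos|force"; python3 drive.py '0 0.0004 0 0 0.1;0 0.0004 0 0 0.1' | grep -E "tcp_pos|force"; python3 drive.py '0 0.0003 0 0 0.1;0 0.0003 0 0 0.1'| grep -E "tcp_pos|force"; done
```

```text
tcp_pos: [0.5028, -0.1606, 0.0725]
force: [1.4, 2.2, -3.2]
grip_force: 58.9
tcp_pos: [0.5028, -0.1606, 0.0725]
force: [0.7, 4.7, -3.3]
grip_force: 58.9
tcp_pos: [0.5029, -0.1606, 0.0725]
force: [0.6, 7.5, -3.1]
grip_force: 59.0
```

Fixed anvil contact is clear. I relax to a light touch and slide along +x.

```bash
python3 drive.py '0.002 -0.0009 0.0001 0 0.1;0.008 -0.0009 0.0001 0 0.1;0.016 -0.0009 0.0001 0 0.1;0.024 -0.0009 0.0001 0 0.1;0.03 -0.0009 0.0001 0 0.1'
python3 drive.py '0.004 0 0 0 0.1;0.008 0 0 0 0.1;0.012 0 0 0 0.1;0.016 0 0 0 0.1;0.02 0 0 0 0.1'
python3 -c "
from h import *
to(.6129,-.1856,.0725,-.2356)"
```

```text
time: 13.8
tcp_pos: [0.5333, -0.1679, 0.0724]
tcp_rot: [-3.141, -0.0, -0.237]
force: [-3.0, 3.1, 3.4]
width: 0.201
grip_force: 59.6
time: 14.22
tcp_pos: [0.5505, -0.172, 0.0724]
tcp_rot: [3.141, 0.003, -0.237]
force: [-15.8, 7.3, 16.4]
width: 0.197
grip_force: 61.5
t14.22 tcp [ 0.5505 -0.172   0.0724] [ 3.1415  0.0033 -0.2369] -> shift [ 0.0638 -0.0014 -0.0003] turn -0.0013
```

```bash
python3 drive.py '0 0 -0.0006 0 0.1;0 0 -0.0006 0 0.1'
python3 drive.py '0.003 0 0 0 0.1;0.006 0 0 0 0.1;0.006 0 0 0 0.1'
```

```text
time: 14.38
tcp_pos: [0.5515, -0.1723, 0.0728]
tcp_rot: [-3.141, 0.001, -0.237]
force: [-2.6, 3.4, -2.3]
width: 0.195
grip_force: 59.2
time: 14.63
tcp_pos: [0.5576, -0.1737, 0.0728]
tcp_rot: [-3.141, 0.0, -0.237]
force: [0.1, 3.5, -4.5]
width: 0.198
grip_force: 59.0
```

```bash
python3 drive.py '0.004 0 0 0 0.1;0.008 0 0 0 0.1;0.012 0 0 0 0.1;0.016 0 0 0 0.1;0.02 0 0 0 0.1'
python3 drive.py '0.004 0 0 0 0.1;0.008 0 0 0 0.1;0.012 0 0 0 0.1;0.014 0 0 0 0.1;0.014 0 0 0 0.1'
python3 -c "
from h import *
to(.6129,-.1856,.0725,-.2356)"
```

```text
time: 15.05
tcp_pos: [0.5766, -0.1783, 0.0728]
tcp_rot: [-3.141, 0.001, -0.237]
force: [-3.5, 3.9, -3.2]
width: 0.202
grip_force: 59.1
time: 15.47
tcp_pos: [0.5906, -0.1816, 0.0728]
tcp_rot: [-3.141, 0.0, -0.237]
force: [0.5, 3.9, -6.3]
width: 0.196
grip_force: 58.9
t15.47 tcp [ 0.5906 -0.1816  0.0728] [-3.1414  0.0002 -0.2369] -> shift [ 0.0226 -0.0014  0.0003] turn -0.0013
```

```bash
python3 drive.py '0.003 0 0.0003 0 0.1;0.006 0 0.0003 0 0.1;0.009 0 0.0003 0 0.1;0.012 0 0.0003 0 0.1;0.013 0 0.0003 0 0.1'
python3 drive.py '0 0 0 0 0.1;0.001 0 0 0 0.1;0.002 0 0 0 0.1'
```

```text
time: 15.88
tcp_pos: [0.603, -0.1846, 0.0726]
tcp_rot: [-3.141, 0.001, -0.237]
force: [-3.6, 5.0, -1.7]
width: 0.2
grip_force: 59.1
time: 16.13
tcp_pos: [0.6047, -0.185, 0.0727]
tcp_rot: [-3.141, 0.001, -0.237]
force: [-2.9, 3.9, -2.4]
width: 0.196
grip_force: 59.0
```

```bash
python3 drive.py '0.0005 0 0 0 0.1;0.001 0 0 0 0.1;0.0015 0 0 0 0.1;0.002 0 0 0 0.1;0.002 0 0 0 0.1' | grep -E "pos|force"
python3 drive.py '0.0005 0 0 0 0.1;0.001 0 0 0 0.1;0.001 0 0 0 0.1'| grep -E "pos|force"
python3 drive.py '0.0005 0 0 0 0.1;0.001 0 0 0 0.1;0.001 0 0 0 0.1'| grep -E "pos|force"
```

```text
tcp_pos: [0.6067, -0.1855, 0.0727]
force: [-3.6, 4.4, -3.3]
grip_force: 59.0
tcp_pos: [0.6077, -0.1857, 0.0727]
force: [-3.1, 4.9, -2.7]
grip_force: 59.0
tcp_pos: [0.6086, -0.186, 0.0727]
force: [-2.9, 4.7, -2.7]
grip_force: 59.0
```

```bash
python3 drive.py '0.0005 0 0 0 0.1;0.001 0 0 0 0.1;0.001 0 0 0 0.1'| grep -E "pos|force"
python3 drive.py '0.0005 0 0 0 0.1;0.001 0 0 0 0.1;0.001 0 0 0 0.1'| grep -E "pos|force"
python3 drive.py '0.0005 0 0 0 0.1;0.0005 0 0 0 0.1;0.0005 0 0 0 0.1'| grep -E "pos|force"
```

```text
tcp_pos: [0.6096, -0.1862, 0.0727]
force: [-3.3, 4.4, -2.2]
grip_force: 59.0
tcp_pos: [0.6105, -0.1864, 0.0726]
force: [-3.4, 5.0, -2.0]
grip_force: 59.0
tcp_pos: [0.6109, -0.1865, 0.0726]
force: [-4.3, 4.2, -2.2]
grip_force: 59.0
```

```bash
python3 drive.py '0.0005 0 0 0 0.1;0.0005 0 0 0 0.1;0.0005 0 0 0 0.1'| grep -E "pos|force"
python3 drive.py '0.0005 0 0 0 0.1;0.0005 0 0 0 0.1;0.0005 0 0 0 0.1'| grep -E "pos|force"
python3 drive.py '0.0005 0 0 0 0.1;0.0005 0 0 0 0.1;0.0005 0 0 0 0.1'| grep -E "pos|force"
```

```text
tcp_pos: [0.6114, -0.1866, 0.0726]
force: [-3.8, 5.2, -1.9]
grip_force: 59.0
tcp_pos: [0.6119, -0.1867, 0.0726]
force: [-3.0, 4.7, -2.0]
grip_force: 59.1
tcp_pos: [0.6123, -0.1869, 0.0726]
force: [-4.5, 5.5, -2.2]
grip_force: 59.1
```

```bash
python3 drive.py '0.0005 0 0 0 0.1;0.0005 0 0 0 0.1;0.0005 0 0 0 0.1'| grep -E "pos|force"
python3 drive.py '0.0005 0 0 0 0.1;0.0005 0 0 0 0.1;0.0005 0 0 0 0.1'| grep -E "pos|force"
python3 drive.py '0.0005 0 0 0 0.1;0.0005 0 0 0 0.1;0.0005 0 0 0 0.1'| grep -E "pos|force"
```

```text
tcp_pos: [0.6128, -0.187, 0.0726]
force: [-4.5, 5.5, -2.0]
grip_force: 59.1
tcp_pos: [0.6133, -0.1871, 0.0726]
force: [-5.5, 5.0, -1.5]
grip_force: 59.1
tcp_pos: [0.6136, -0.1872, 0.0726]
force: [-5.8, 4.6, -0.6]
grip_force: 59.4
```

```bash
python3 - <<'E'
from h import *
s=wrist("w4")
cv2.imwrite("pics/w4c.png",cv2.resize(s["pixels"][0:260,130:390,::-1],None,fx=2.3,fy=2.3,interpolation=cv2.INTER_CUBIC))
E
```

```text
(no output)
```

View pics/w4c.png

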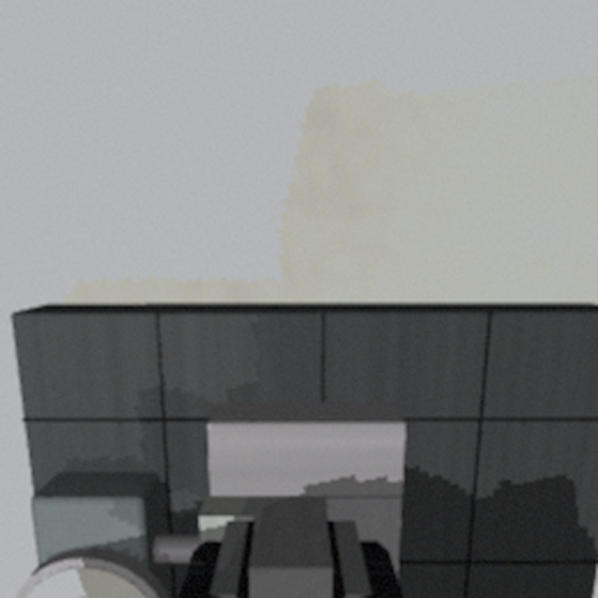

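The crop shows the block's front top edge (row ~497) at the stop's face, and the resistance is just beginning to rise. Continuing gently.

```bash
python3 drive.py '0.0004 0 0 0 0.1;0.0004 0 0 0 0.1;0.0004 0 0 0 0.1'| grep -E "pos|rot|force"
python3 drive.py '0.0003 0 0 0 0.1;0.0003 0 0 0 0.1;0.0003 0 0 0 0.1'| grep -E "pos|rot|force"
```

```text
tcp_pos: [0.6137, -0.1871, 0.0726]
tcp_rot: [-3.141, 0.002, -0.237]
force: [-8.2, 5.5, 0.8]
grip_force: 59.7
tcp_pos: [0.6137, -0.1872, 0.0726]
tcp_rot: [-3.142, 0.003, -0.237]
force: [-9.8, 5.8, 3.7]
grip_force: 59.9
```

Home against the stop (~6 N). I press the foot down lightly, ease off, and open a little.

```bash
python3 drive.py '0 0 0.0003 0 0.1;0 0 0.0003 0 0.1;0 0 0.0003 0 0.1'| grep -E "pos|rot|force"
python3 drive.py '-0.0003 0 0.0002 0 0.1;-0.0003 0 0.0002 0 0.1;-0.0003 0 0.0002 0 0.1'| grep -E "pos|rot|force"
python3 drive.py '0 0 0 0 0.3;0 0 0 0 0.3;0 0 0 0 0.3;0 0 0 0 0.3'
python3 - <<'E'
from h import *
s=wrist("w5"); P=cloud(s,s["T"]); z=P[...,2]; g=s["pixels"]
np.savez("w5.npz",**s)
v,u=np.where((z>.092)&(z<.108)&(s["depth"]>0)&(g.max(2)>40)); w=P[v,u]; print(len(v),w.mean(0) if len(v) else "")
E
```

```text
tcp_pos: [0.6137, -0.1872, 0.0725]
tcp_rot: [3.142, 0.002, -0.237]
force: [-11.9, 7.1, 7.6]
grip_force: 60.6
tcp_pos: [0.6137, -0.1872, 0.0725]
tcp_rot: [-3.142, 0.002, -0.237]
force: [-11.1, 6.8, 8.9]
grip_force: 60.6
time: 20.68
tcp_pos: [0.615, -0.188, 0.0725]
tcp_rot: [3.141, -0.001, -0.237]
force: [0.5, -0.5, 0.7]
width: 0.303
grip_force: 0.0
2628 [ 0.6145 -0.1866  0.0992]
```

```bash
python3 drive.py '0 0 -0.01 0 0.3;0 0 -0.03 0 0.3;0 0 -0.06 0 0.3;-0.01 0 -0.09 0 0.3;-0.03 0 -0.12 0 0.3'
python3 drive.py '-0.03 0 -0.01 0 0.3;-0.06 0 -0.02 0 0.3;-0.08 0 -0.02 0 0.3;-0.08 0 -0.02 0 0.3;-0.08 0 -0.02 0 0.3'
python3 drive.py '0 0 0 0 0.3;0 0 0 0 0.3'
python3 - <<'E'
from h import *
from cell import manip, imaging, ticket, observe
s=wrist("w6"); sc=imaging.snapshot("scene"); np.savez("scene2.npz",**sc)
for n,q,T in(("w",s,s["T"]),("sc",sc,sc["world_from_camera"])):
    P=cloud(q,T); z=P[...,2]; ok=q["depth"]>0; near=(abs(P[...,0]-.55)<.12)&(abs(P[...,1]+.18)<.12)
    for lo,hi,pl in((.094,.104,.1),(.056,.066,.0615)):
        m=ok&(z>lo)&(z<hi)&near
        k,L,st,c=cv2.connectedComponentsWithStats(m.astype(np.uint8))
        for i in range(1,k):
            if st[i,4]<80: continue
            ys,xs=np.where(L==i); w=onplane(q,np.c_[xs,ys],pl,T)[:,:2]
            d=w-[.5503,-.1808]; a=-.236; xc=d@[np.cos(a),np.sin(a)]; yc=d@[-np.sin(a),np.cos(a)]
            print(n,pl,st[i,4],c[i].round(),"z %.4f"%np.median(z[ys,xs]),"x' %.1f..%.1f y' %.1f..%.1f"%(1e3*xc.min(),1e3*xc.max(),1e3*yc.min(),1e3*yc.max()))
w=s["pixels"][:,:,::-1]; a=cv2.resize(w[0:220,130:400],None,fx=2,fy=2); c=cv2.resize(sc["pixels"][220:360,140:310,::-1],None,fx=2.5,fy=2.5)
o=np.zeros((600,800,3),np.uint8); o[:a.shape[0],:400]=a[:,:400]; c=c[:600,:400]; o[:c.shape[0],400:400+c.shape[1]]=c; cv2.imwrite("pics/chk.png",o)
E
```

```text
time: 21.15
tcp_pos: [0.5862, -0.1806, 0.1941]
tcp_rot: [-3.141, -0.001, -0.237]
force: [0.7, 0.3, 1.0]
width: 0.3
grip_force: 0.0
time: 21.57
tcp_pos: [0.5075, -0.1619, 0.2136]
tcp_rot: [3.141, -0.002, -0.237]
force: [1.1, -0.0, 0.0]
width: 0.298
grip_force: 0.0
time: 21.73
tcp_pos: [0.5084, -0.1618, 0.2124]
tcp_rot: [-3.141, -0.0, -0.237]
force: [-0.0, 0.4, -0.5]
width: 0.299
grip_force: 0.0
w 0.1 806 [255.  67.] z 0.0994 x' 44.3..74.0 y' 0.7..18.6
w 0.0615 4048 [270. 112.] z 0.0613 x' -89.3..93.8 y' -19.1..30.3
w 0.0615 526 [202.  65.] z 0.0613 x' 54.2..74.0 y' 47.1..77.2
w 0.0615 1149 [238. 104.] z 0.0613 x' -19.9..68.7 y' 18.4..45.1
w 0.0615 460 [205. 122.] z 0.0611 x' 5.0..24.9 y' 47.0..77.2
sc 0.1 290 [238. 298.] z 0.0992 x' 47.2..77.6 y' -1.2..17.8
sc 0.0615 1926 [214. 295.] z 0.0612 x' -88.4..97.1 y' -20.9..29.8
sc 0.0615 158 [240. 262.] z 0.0610 x' 6.9..28.3 y' 45.7..76.4
sc 0.0615 359 [230. 280.] z 0.0612 x' -17.9..72.2 y' 17.1..43.9
sc 0.0615 260 [264. 284.] z 0.0614 x' 32.9..77.0 y' 41.8..76.5
```

View pics/chk.png

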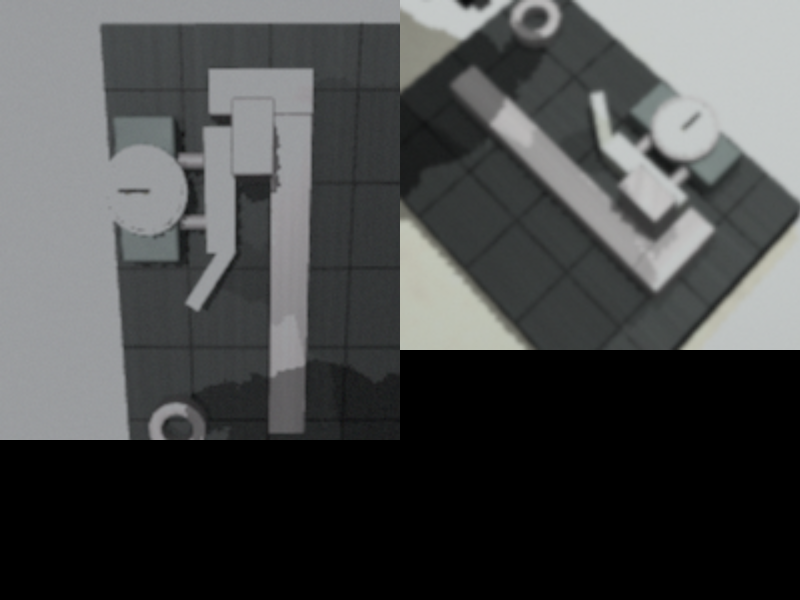

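The views show the block upright between anvil and rail. Its front edge (x' 74.0) is level with the stop's face (~74) within about 0.5 mm. To be sure the foot is seated, I give it a gentle low push with shut fingers from behind.

```bash
python3 drive.py '0.02 0 0.02 0 0;0.04 0 0.05 0 0;0.055 0 0.08 0 0;0.065 0.0 0.11 0 0;0.065 0 0.13 0 0'
python3 drive.py '0 0 0.008 0 0;0 0 0.0135 0 0;0 0 0.0135 0 0;0 0 0.0135 0 0'
python3 -c "
from h import *
to(.5748,-.1779,.068,-.2369)"
```

```text
time: 22.25
tcp_pos: [0.5717, -0.1769, 0.0788]
tcp_rot: [-3.141, 0.002, -0.237]
force: [1.1, 0.5, -0.7]
width: 0.001
grip_force: 0.0
time: 22.58
tcp_pos: [0.5714, -0.1771, 0.0698]
tcp_rot: [3.142, -0.001, -0.237]
force: [-0.5, -0.0, 0.9]
width: 0.004
grip_force: 0.0
t22.58 tcp [ 0.5714 -0.1771  0.0698] [ 3.1415 -0.0011 -0.237 ] -> shift [ 0.0035 -0.      0.0018] turn -0.0001
```

```bash
python3 drive.py '0.004 0 0.001 0 0;0.008 0 0.0015 0 0;0.01 0 0.0015 0 0;0.01 0 0.0015 0 0'| grep -E "pos|force"
python3 drive.py '0.001 0 0 0 0;0.002 0 0 0 0;0.003 0 0 0 0;0.003 0 0 0 0'| grep -E "pos|force"
python3 drive.py '0.001 0 0 0 0;0.002 0 0 0 0;0.002 0 0 0 0'| grep -E "pos|force"
```

```text
tcp_pos: [0.5814, -0.1795, 0.0678]
force: [-0.3, 0.2, 1.0]
grip_force: 0.0
tcp_pos: [0.5837, -0.1801, 0.0673]
force: [-0.3, 0.0, -0.3]
grip_force: 0.0
tcp_pos: [0.5847, -0.1803, 0.0671]
force: [-6.0, 1.4, 3.8]
grip_force: 3.2
```

```bash
python3 drive.py '0.0003 0 0 0 0;0.0003 0 0 0 0;0.0003 0 0 0 0'| grep -E "pos|force"
python3 drive.py '0.0002 0 0 0 0;0.0002 0 0 0 0'| grep -E "pos|force"
```

```text
tcp_pos: [0.5847, -0.1804, 0.0671]
force: [-8.0, 2.8, 5.0]
grip_force: 4.1
tcp_pos: [0.5848, -0.1803, 0.0671]
force: [-9.7, 2.3, 7.4]
grip_force: 5.0
```

It doesn't move under ~10 N, so it is home. I retreat and do a final check.

```bash
python3 drive.py '-0.004 0 0 0 0;-0.012 0 0 0 0;-0.02 0 -0.01 0 0;-0.025 0 -0.04 0 0;-0.03 0 -0.08 0 0'
python3 drive.py '-0.02 0 -0.03 0 0;-0.043 0 -0.065 0 0;-0.043 0 -0.065 0 0;-0.043 0 -0.065 0 0'
python3 - <<'E'
from h import *
from cell import manip, imaging, ticket, observe
s=wrist("w7"); q=s; T=s["T"]
P=cloud(q,T); z=P[...,2]; ok=q["depth"]>0; near=(abs(P[...,0]-.55)<.12)&(abs(P[...,1]+.18)<.12)
for lo,hi,pl in((.094,.104,.1),(.056,.066,.0615)):
    m=ok&(z>lo)&(z<hi)&near
    k,L,st,c=cv2.connectedComponentsWithStats(m.astype(np.uint8))
    for i in range(1,k):
        if st[i,4]<200: continue
        ys,xs=np.where(L==i); w=onplane(q,np.c_[xs,ys],pl,T)[:,:2]
        d=w-[.5503,-.1808]; a=-.236; xc=d@[np.cos(a),np.sin(a)]; yc=d@[-np.sin(a),np.cos(a)]
        print(pl,st[i,4],"z %.4f"%np.median(z[ys,xs]),"x' %.1f..%.1f y' %.1f..%.1f"%(1e3*xc.min(),1e3*xc.max(),1e3*yc.min(),1e3*yc.max()))
sd=imaging.snapshot("side");cv2.imwrite("pics/side2.png",sd["pixels"][...,::-1])
E
```

```text
time: 24.33
tcp_pos: [0.5545, -0.173, 0.1458]
tcp_rot: [-3.141, 0.005, -0.237]
force: [-0.3, 0.0, 0.6]
width: -0.004
grip_force: 0.0
time: 24.67
tcp_pos: [0.5149, -0.1637, 0.2145]
tcp_rot: [3.141, -0.004, -0.237]
force: [-0.2, 0.0, -1.3]
width: 0.002
grip_force: 0.0
0.1 773 z 0.0993 x' 45.0..73.9 y' 0.9..18.4
0.0615 3892 z 0.0612 x' -89.0..93.9 y' -19.1..30.2
0.0615 506 z 0.0611 x' 54.3..73.6 y' 47.1..77.2
0.0615 1126 z 0.0613 x' -20.6..69.1 y' 18.8..45.2
0.0615 456 z 0.0611 x' 4.9..26.3 y' 46.8..77.2
```

View pics/side2.png

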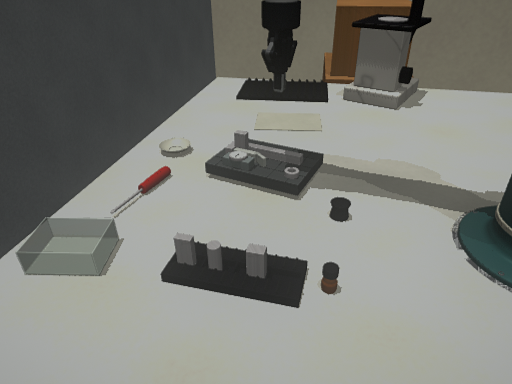

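The side view shows the block upright at the stop (241,140), the vial standing at (330,278), and the other blocks and the pin still in the rack. The robot is clear, so I hand in the job.

```bash
python3 -c "
from cell import manip, imaging, ticket, observe
print(ticket.finish_job())"
```

```text
the job is handed in; nothing more can be done
None
```

I found the 18 mm block by pinching all three and left it upright, home against the end stop and released; it did not move under a 10 N push. I did not read the seat pin directly. The job was handed in at about 25 s, and the vial and other pieces are still standing.

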